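# Face the jug's handle to the brass arrow and set the magnifier over it

## Task

Get the copper jug ready for inspection: turn it about its own axis, standing in its turntable nest, until its handle points straight at the brass arrow on the plank. Swing the bench magnifier in so that its lens is centred over the jug, and tilt the lens level. Keep the jug upright in its nest, and leave the mallet, the round tin and the grey box alone.

Things in the scene. Friction and masses are not known exactly. Their poses are not given: they have to be found in the camera images.
- station: Fixed dark wooden plank, 25 mm thick, -155 to +225 mm in x, +-150 mm in y. Origin: on the vertical axis of the jug's nest, at table height; +x points from the nest to the magnifier post. The nest is a small turntable on the plank, turning with slight friction: 104 mm dark steel rim, 12 mm high, 79 mm inside, floor 4 mm above the plank. The post (18 mm diameter, 60 mm foot) stands at x = +170 mm.
- index: Flat brass arrow fixed on the plank, 4 mm thick, pointing at the nest from outside. Origin: on the nest axis at table height; its +x axis points from the nest axis out to the arrow, which lies 100 to 144 mm from the nest axis.
- jug: Loose copper jug, 85 mm tall, 81 mm largest diameter (75 mm foot, 74 mm mouth), about 0.45 kg, standing in the nest (underside 29 mm above the table). Origin: centre of its underside; z up; +x points to its brass handle (the pouring lip is at -x). The foot is 2 mm loose all round in the nest's rim; nest and jug turn together.
- jug_handle (a point): Middle of the handle's outer upright, 95 mm from the jug's axis, 52 mm above the jug's underside. The handle is a bar of 9 mm diameter in the jug's x-z plane: upper and lower arms 75 and 29 mm above the jug's underside (centre lines), reaching from the wall to the upright.
- mag_swivel (a joint): Swivel of the magnifier's arm about its post (rad): 0 = the lens is centred over the nest; positive = swung away towards the station's +y side (clockwise seen from above). Range -0.6 to 1.9; stiff, stays where it is left (about 0.2 N m).
- mag_tilt (a joint): Tilt of the lens head (rad) about a level hinge across the arm's outer end, 115 mm from the post's axis: 0 = lens level, positive = its free end is raised. Range -0.7 to 1.2; stiff, stays where it is left (about 0.22 N m).
- post_axis (a point): On the post's vertical axis at the height of the magnifier's arm (225 mm). The arm is a level steel rod of 12 mm diameter from here to the tilt hinge, 115 mm away; its last 12 mm is a black block 34 mm wide and 14 mm high.
- lens_center (a point): Centre of the lens, 55 mm from the tilt hinge. The lens sits in a black ring, 96 mm outside diameter, 12 mm thick; when level it is 170 mm from the post's axis, 225 mm above the table. This point's x axis points back along the head to the tilt hinge, z is the lens's normal.
- lens_tab (a point): Centre of the upper face of the red thumb tab on the free end of the lens ring, 118 mm from the tilt hinge. The tab is 30 mm wide, 8 mm thick and sticks out 32 mm beyond the ring.
- mallet: Bystander: loose wooden mallet lying on the table, head 95 mm long and 52 mm in diameter, handle 190 mm. Origin: under the centre of the head; handle towards -x.
- tin: Bystander: loose round dark steel tin, 80 mm diameter, 28 mm high. Origin: centre of its underside.
- stamp_box: Bystander: loose grey steel box, 114 x 84 x 69 mm. Origin: centre of its underside.

How it is judged:
By the outcome, as a careful person would: the job done as asked, in the order asked, and still so for the second after the job is handed in, with the robot touching nothing.
It also fails if it takes over 67 s, if anything falls off the work surface, if the arm or the gripper's body presses on something with over 40 N, if the wrist force passes 120 N, or if a joint passes its speed limit or range.

## Robot

A 6-joint arm with a two-finger parallel gripper is mounted at the origin on the work surface. World frame = base frame: x ahead of the robot, y to its left, z up, the work surface at z = 0. Lengths are in m, angles in rad, forces in N, time in s.
With the tool pointing down it reaches from about 0.375 to 0.9 m from the base axis. Payload 3.1 kg.
Tool frame: the origin (TCP) lies at the very end of the fingers, on their centre line; the grasp point (between the pads) lies 19 mm behind it; z points along the fingers, y is the line along which they close (so a half turn about z gives the same grasp; the last joint's range is limited). The gripper opens to 85 mm and grips with 20 to 120 N. Pads are 22 mm wide; open, the fingers measure 114 mm over their backs; the gripper's body (76 mm by 85 mm) begins 54 mm behind the grasp point. The pads swing forward as they close: fully open they stand 13 mm farther back than shut.
Start: joints at [-1.44, 0.527, 1.433, -0, 1.181, -0.178], TCP at [0.191, -0.595, 0.231] pointing down, gripper open.
Joint ranges: [-3.08, 3.08], [-0.75, 2.2], [0.22, 2.44], [-1.43, 4.57], [0, 2.65], [-2.85, 2.85]. Speed limits (rad/s): [2.79, 2.79, 3.14, 3.14, 3.14, 3.14].

## Interface

Orientations are given as a unit quaternion [x, y, z, w].
In Python, from station import manip, vision gives the robot as it stands.
- The arm moves only by the tool drive_tool, never from a script. Its argument "deltas" is a list that holds one entry, the list of rows, each a list of 4 numbers: the shift along the tool's x, y, z in mm, then the turn about the tool's z in rad. A call has 1 to 5 rows; each row is the pose to reach, as a shift and turn from the pose commanded when the call began, along the tool's axes at that moment; what a row does not reach only later rows make up. A row lasts 1/12 s, in which the tool goes at most 41.7 mm and 7.16 degrees, less where a joint would pass 70% of its speed; a pose out of reach is approached as far as the arm can. A call with a gripper value outside its range is refused whole. "jaw" is the finger opening in mm, from 0 to 85.4, set as the call begins (left out, the last holds). The fingers move at their own pace and stop on an object; "force" is the grip in N (left out, the last holds). Time passes only in rows, so rows that repeat a pose let the fingers close. It gives the time, the measured TCP pose, the force, the opening and the grip force at its end, in the units of the state.
- manip.sense(): the state, without advancing time (a new reading comes with each control period).
- vision.snapshot(name): name is "scene" or "side" or "wrist"; returns the picture (480x640x3 uint8, red, green, blue); there is no depth.
- vision.camera_model(name): a dict with "camera_matrix" (3x3 intrinsics, pixels), "rvec" (rotation vector, rad) and "tvec" (3), from world to camera coordinates, as OpenCV has them. Camera axes: x right, y down, z forward; pixel columns grow to the right and rows downward; lengths in m; the calibration is good to about 2 mm. The wrist camera is an equidistant fisheye: a pixel r from the principal point sees the ray r / f radians off the axis. A picture is of the moment at which its call begins: read the wrist's pose just before it. camera_model takes no time and is no camera call; for the wrist camera it gives the pose at the moment of the call.
- manip.sign_off(): hands the job in; it is judged then, once.
The state is a dict: "t": time; "q": joint angles; "qd": joint speeds; "tau": joint torques, N m; "tcp_pos": TCP position; "tool_rot": TCP orientation; "force": force on the tool from outside, world axes, zero at the start; "ft_torque": the same for the moment, N m; "finger_gap": opening from 0.0 (shut) to 1.0 (fully open); "gripper_force": force on a finger pad.
Only numpy, scipy, OpenCV 4.12 (cv2) and the standard library are available. Lean on these libraries where they do the work, as an engineer would, in place of code of your own. Each camera call takes 0.05 s, during which the arm holds its last target. There are 200 camera calls.

## Working session

There is one attempt and no reset: what is moved stays moved. The work goes in short steps, Python scripts to look and compute and a tool call to move; the robot and the scene stay as the last step left them, time stands still between calls to the robot, and variables do not carry over. Pictures are saved under pics/ and viewed, at most 10 in all, crops included, and the job is handed in when it is done.

Besides the shell and the picture viewer there is one more tool, called after "Emit:" in YAML: its name, and indented under it one key for each argument. drive_tool: Moves the arm, as the interface text tells. Its arguments: {"type":"object","properties":{"deltas":{"type":"array"},"jaw":{"type":"number"},"force":{"type":"number"}},"required":["deltas"]}

```bash
mkdir -p pics; ls; python3 - <<'E'
from station import manip, vision
import cv2
print(manip.sense())
for n in("scene","side","wrist"):
    m=vision.camera_model(n);print(n,m)
    cv2.imwrite(f"pics/{n}0.png",vision.snapshot(n)[:,:,::-1])
E
```

```text
pics
{'t': 0.0, 'q': array([-1.43950800e+00,  5.28471837e-01,  1.43392081e+00,  4.94663576e-06,
        1.18140077e+00, -1.78480424e-01]), 'qd': array([ 0.00175751, -0.00179082, -0.00020289, -0.00088771, -0.00011914,
        0.00040074]), 'tau': array([ 1.47212817e-03, -4.42347550e+01, -1.78026885e+01, -1.72851992e-04,
        8.22068949e-03, -1.29334879e-06]), 'tcp_pos': array([ 0.19046839, -0.59450759,  0.23032426]), 'tool_rot': array([ 9.88028921e-01,  1.54264835e-01,  2.82487609e-05, -1.10002219e-03]), 'force': array([0.24347064, 0.12968501, 0.12970294]), 'ft_torque': array([-0.02182631, -0.07298304, -0.03247524]), 'gripper_force': 0.0, 'finger_gap': 0.9998345416056197}
scene {'camera_matrix': array([[538.51832219,   0.        , 322.06290558],
       [  0.        , 538.51832219, 238.3338934 ],
       [  0.        ,   0.        ,   1.        ]]), 'rvec': array([ 1.92636964,  1.13100047, -0.58851787]), 'tvec': array([-0.26539646, -0.13696467,  1.85170312])}
side {'camera_matrix': array([[498.15716273,   0.        , 317.53824041],
       [  0.        , 498.15716273, 228.41278892],
       [  0.        ,   0.        ,   1.        ]]), 'rvec': array([ 0.12202013, -2.75062886,  1.39276454]), 'tvec': array([0.56354159, 0.13144367, 1.30687174])}
wrist {'camera_matrix': array([[371.64829954,   0.        , 316.61859295],
       [  0.        , 371.64829954, 244.88401341],
       [  0.        ,   0.        ,   1.        ]]), 'rvec': array([-2.33910235,  1.70704852,  0.25210908]), 'tvec': array([-0.62386015, -0.03723859,  0.37969853])}
```

View pics/scene0.png

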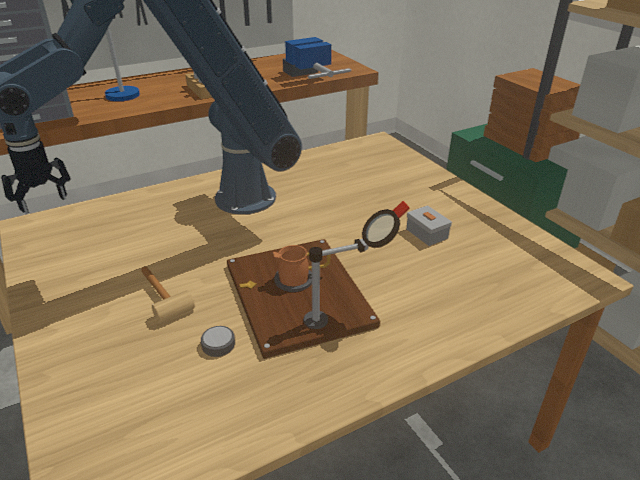

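View pics/side0.png

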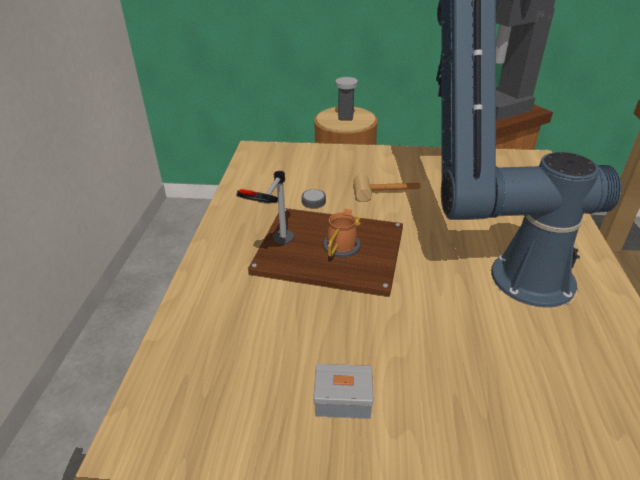

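The scene view shows the jug in its nest at about (292,266), the arrow at (248,285), the post foot at (316,322) and the lens at (381,228). In the side view the jug is at (342,232), the lens at (258,196) and the post top at (280,176). I'll enlarge both.

```bash
python3 - <<'E'
import cv2
a=cv2.imread("pics/scene0.png")[195:360,220:420]
b=cv2.imread("pics/side0.png")[165:295,232:410]
cv2.imwrite("pics/c1.png",cv2.resize(a[:150],None,fx=4,fy=4,interpolation=cv2.INTER_CUBIC))
cv2.imwrite("pics/c2.png",cv2.resize(b,None,fx=4,fy=4,interpolation=cv2.INTER_CUBIC))
E
```

```text
(no output)
```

View pics/c1.png

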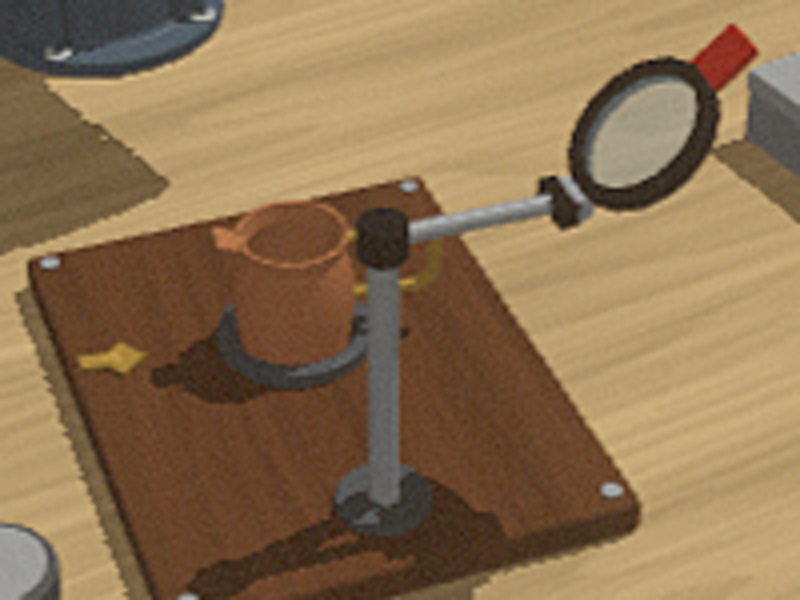

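View pics/c2.png

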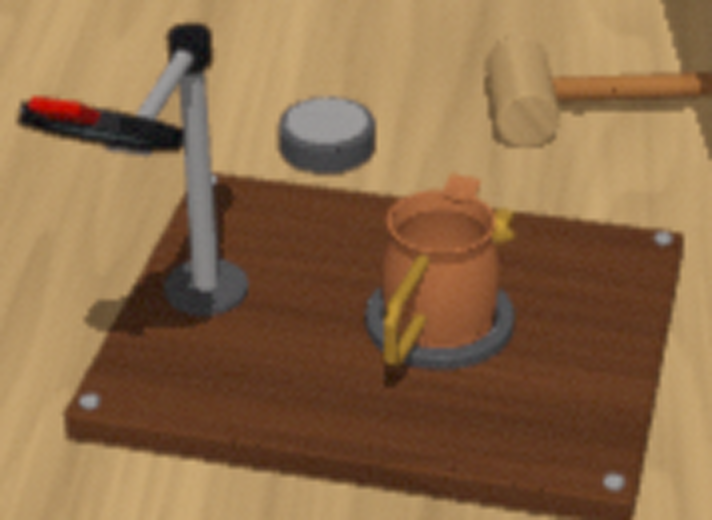

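```bash
cat > h.py <<'E'
import numpy as np, cv2
from station import manip, vision
def ray(name,uv,m=None):
    m=m or vision.camera_model(name); K=m["camera_matrix"]; R=cv2.Rodrigues(m["rvec"])[0]; t=m["tvec"]
    x=(np.array(uv,float)-K[:2,2])/np.diag(K)[:2]
    if name=="wrist":
        r=np.hypot(*x); d=np.r_[x/r*np.sin(r),np.cos(r)] if r>0 else np.r_[0,0,1.]
    else: d=np.r_[x,1]
    d=R.T@d; return -R.T@t,d/np.linalg.norm(d)
def tri(rays):
    A=[np.eye(3)-np.outer(d,d) for c,d in rays]
    p=np.linalg.solve(sum(A),sum(a@c for a,(c,d) in zip(A,rays)))
    return p,max(np.linalg.norm(a@(p-c)) for a,(c,d) in zip(A,rays))
def plane(r,z): c,d=r; return c+d*(z-c[2])/d[2]
def proj(name,P,m=None):
    m=m or vision.camera_model(name); P=np.atleast_2d(np.array(P,float)); K=m["camera_matrix"]
    if name=="wrist":
        X=(cv2.Rodrigues(m["rvec"])[0]@P.T).T+m["tvec"]; th=np.arctan2(np.hypot(X[:,0],X[:,1]),X[:,2]); f=np.arctan2(X[:,1],X[:,0])
        return np.c_[K[0,2]+K[0,0]*th*np.cos(f),K[1,2]+K[1,1]*th*np.sin(f)]
    return cv2.projectPoints(P,m["rvec"],m["tvec"],K,None)[0][:,0]
E
python3 - <<'E'
from h import *
np.set_printoptions(precision=4,suppress=True)
s=lambda u,v:ray("scene",((u+.5)/4-.5+220,(v+.5)/4-.5+195))
d=lambda u,v:ray("side",((u+.5)/4-.5+232,(v+.5)/4-.5+165))
P={k:(s(*a),d(*b)) for k,a,b in [("A",(410,186),(614,482)),("B",(49,263),(663,239)),("C",(612,490),(89,401)),("D",(187,597),(210,180)),
("mouth",(293,235),(441,222)),("hand",(434,262),(394,330)),("lens",(644,133),(102,124)),("tab",(725,57),(62,108)),("cap",(383,238),(190,47)),("foot",(383,500),(205,287))]}
for k,r in P.items(): print(k,*tri(r))
print("arrow tip/tail",plane(s(146,354),.029),plane(s(80,361),.029))
E
```

```text
A [0.3867 0.0868 0.0276] 0.0002611993737481623
B [ 0.3468 -0.1812  0.0263] 0.0005633328289559032
C [0.7327 0.0349 0.0272] 4.468871816326175e-05
D [ 0.6907 -0.2311  0.0279] 0.00102446600653901
mouth [ 0.5056 -0.0677  0.1126] 0.0001987382274747418
hand [0.5341 0.0179 0.0823] 0.004717936411290719
lens [0.699  0.0616 0.2628] 0.0011361551300395009
tab [0.7078 0.1086 0.3036] 2.578274184375185e-05
cap [ 0.6732 -0.0931  0.2262] 0.00023246786551164343
foot [ 0.6741 -0.0934  0.0289] 0.00014692539831706372
arrow tip/tail [ 0.4749 -0.1634  0.029 ] [ 0.4606 -0.2044  0.029 ]
```

Triangulated positions agree with the task text:
- Nest axis is at (0.505, -0.068). The post is 170 mm away, and station yaw is about -8.5°.
- The arrow bears -107.7° at r = 100 to 144 mm.
- The handle bears about 71°, so the jug needs roughly a half turn.
- Swivel is about 1.59 rad and tilt about 0.75 rad.

I'm moving above the jug now.

Emit:
drive_tool:
  deltas:
    - [[20,-18,0,0],[50,-44,0,0],[81,-71,0,0],[112,-99,0,0],[143,-126,0,0]]
  jaw: 85.4

```text
t: 0.57
tcp_pos: [0.2887, -0.4297, 0.231]
tool_rot: [0.988, 0.154, -0.0, -0.0]
force: [0.7, 0.4, 0.4]
finger_gap: 1.001
gripper_force: 0.0
```

Emit:
drive_tool:
  deltas:
    - [[31,-27,0,0],[62,-54,0,0],[93,-82,0,0],[124,-109,0,0],[155,-137,0,0]]

```text
t: 0.98
tcp_pos: [0.3947, -0.2522, 0.2313]
tool_rot: [0.988, 0.154, 0.0, 0.0]
force: [0.1, -1.1, -1.1]
finger_gap: 1.0
gripper_force: 0.0
```

Emit:
drive_tool:
  deltas:
    - [[31,-27,0,-0.11],[62,-54,0,-0.22],[93,-82,0,-0.33],[124,-109,0,-0.435],[150,-132,0,-0.435]]

```text
t: 1.4
tcp_pos: [0.4976, -0.0799, 0.2313]
tool_rot: [0.931, 0.366, 0.0, -0.0]
force: [0.6, -0.7, 0.2]
finger_gap: 1.0
gripper_force: 0.0
```

```bash
cat >> h.py <<'E'
def st(target=None):
    s=manip.sense(); x,y,z,w=s["tool_rot"]; yaw=np.arctan2(2*(x*y+z*w),1-2*(y*y+z*z))
    print("t %.2f"%s["t"],"tcp",s["tcp_pos"].round(4),"yaw %.4f"%yaw,"q",s["q"].round(3),"F",s["force"].round(1),"gap %.3f"%s["finger_gap"],"g %.1f"%s["gripper_force"])
    if target is not None:
        d=np.array(target)-s["tcp_pos"]; c,n=np.cos(yaw),np.sin(yaw)
        print("shift mm",(1e3*np.array([d[0]*c+d[1]*n,d[0]*n-d[1]*c,-d[2]])).round(1))
    return s,yaw
E
python3 - <<'E'
from h import *
st((.5052,-.0677,.082))
m=vision.camera_model("wrist")
cv2.imwrite("pics/w1.png",vision.snapshot("wrist")[:,:,::-1])
np.savez("w1.npz",**m)
print(proj("wrist",[(.505,-.0677,.114),(.505,-.0677,.029),(.475,-.1634,.029),(.534,.0179,.081)],m))
E
```

```text
t 1.40 tcp [ 0.4976 -0.0799  0.2313] yaw 0.7494 q [-0.382  0.365  1.731  0.     1.045  0.44 ] F [ 0.6 -0.7  0.2] gap 1.000 g 0.0
shift mm [ 13.9  -3.7 149.3]
[[311.39257553 220.12913069]
 [312.60888276 199.97278636]
 [361.86307851 285.51175525]
 [256.87836803 112.4630879 ]]
```

View pics/w1.png

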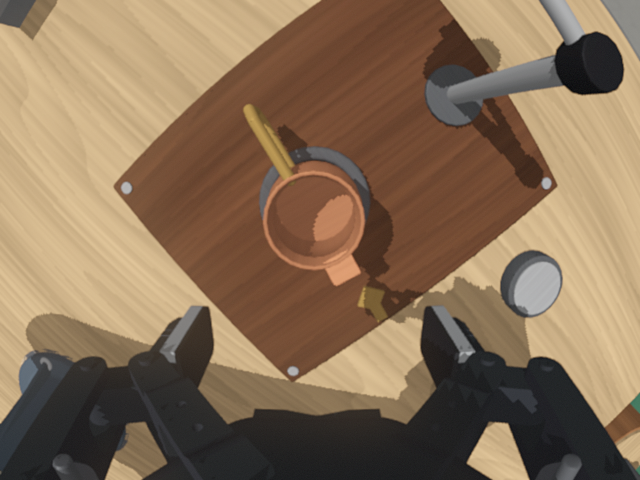

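The wrist view shows the mouth centre at (314,220), the handle's outer end at (249,107), its wall end at (288,170), and the lip at (343,268). The arrow is at (371,302), pointing up-left. I'll compute bearings from these.

```bash
python3 - <<'E'
from h import *
m=dict(np.load("w1.npz")); b=lambda p:(p.round(4),np.degrees(np.arctan2(p[1]+.0677,p[0]-.5052)).round(1),np.hypot(p[1]+.0677,p[0]-.5052).round(4))
for n,uv,z in [("mouth",(314,220),.114),("nest",(315,199),.037),("hand out",(249,107),.104),("hand wall",(289,171),.104),("lip",(343,268),.112),("arrow tip",(361,286),.029),("arrow",(371,302),.029),
 ("scr",(126,188),.026),("scr",(293,371),.026),("scr",(546,184),.026)]:
    print(n,*b(plane(ray("wrist",uv,m),z)))
import cv2
c=cv2.imread("pics/w1.png")[95:315,230:400]
h=cv2.imread("pics/w1.png"); hsv=cv2.cvtColor(h,cv2.COLOR_BGR2HSV)
k=cv2.inRange(hsv,(21,110,60),(32,255,255)); k[:80]=0;k[330:]=0;k[:,:220]=0;k[:,410:]=0
n,l,s,ce=cv2.connectedComponentsWithStats(k)
for i in range(1,n):
    if s[i,4]>20: print(s[i],ce[i])
E
```

```text
mouth [ 0.5063 -0.069   0.114 ] -48.8 0.0017
nest [ 0.5082 -0.0678  0.037 ] -2.1 0.003
hand out [0.5346 0.0213 0.104 ] 71.7 0.0937
hand wall [ 0.5192 -0.0322  0.104 ] 68.5 0.0382
lip [ 0.4937 -0.1105  0.112 ] -105.0 0.0443
arrow tip [ 0.474  -0.1631  0.029 ] -108.1 0.1004
arrow [ 0.4684 -0.1838  0.029 ] -107.6 0.1218
scr [0.3854 0.0847 0.026 ] 128.2 0.1938
scr [ 0.3461 -0.1838  0.026 ] -143.9 0.1969
scr [ 0.693  -0.2354  0.026 ] -41.8 0.2518
```

Emit:
drive_tool:
  deltas:
    - [[5,-2,20,0.1],[14,-4,50,0.15],[14,-4,60,0.15]]

```text
t: 1.7
tcp_pos: [0.503, -0.0683, 0.1687]
tool_rot: [0.956, 0.294, -0.002, -0.002]
force: [-0.4, 0.6, -0.8]
finger_gap: 1.003
gripper_force: 0.0
```

```bash
python3 - <<'E'
from h import *
st((.5056,-.0683,.082))
E
```

```text
t 1.70 tcp [ 0.503  -0.0683  0.1687] yaw 0.5959 q [-0.356  0.464  1.785  0.     0.897  0.619] F [-0.4  0.6 -0.8] gap 1.003 g 0.0
shift mm [ 2.1  1.4 86.7]
```

Emit:
drive_tool:
  deltas:
    - [[0,0,20,0],[0,0,40,0],[0,0,50,0],[0,0,50,0]]

```text
t: 2.03
tcp_pos: [0.5025, -0.0701, 0.1195]
tool_rot: [0.956, 0.293, -0.002, -0.002]
force: [0.0, -0.2, 0.2]
finger_gap: 0.999
gripper_force: 0.0
```

```bash
python3 - <<'E'
from h import *
st((.5056,-.0683,.082))
E
```

```text
t 2.03 tcp [ 0.5025 -0.0701  0.1195] yaw 0.5949 q [-0.359  0.546  1.824 -0.     0.776  0.617] F [ 0.  -0.2  0.2] gap 0.999 g 0.0
shift mm [ 3.6  0.2 37.5]
```

Emit:
drive_tool:
  deltas:
    - [[3.5,0.2,15,0],[3.5,0.2,30,0],[3.5,0.2,37,0],[3.5,0.2,37,0]]

```text
t: 2.37
tcp_pos: [0.5068, -0.0685, 0.0839]
tool_rot: [0.956, 0.293, -0.001, -0.001]
force: [0.3, 0.2, 1.0]
finger_gap: 0.995
gripper_force: 0.0
```

Emit:
drive_tool:
  deltas:
    - [[0,0,0,0],[0,0,0,0],[0,0,0,0],[0,0,0,0]]
  jaw: 66
  force: 30

```text
t: 2.7
tcp_pos: [0.5073, -0.0683, 0.0857]
tool_rot: [0.956, 0.293, 0.0, 0.0]
force: [-2.2, 0.6, 7.6]
finger_gap: 0.841
gripper_force: 33.5
```

Emit:
drive_tool:
  deltas:
    - [[0,0,0,-0.06],[0,0,0,-0.16],[0,0,0,-0.27],[0,0,0,-0.38],[0,0,0,-0.5]]

```text
t: 3.12
tcp_pos: [0.5065, -0.0676, 0.0857]
tool_rot: [0.853, 0.523, -0.0, -0.001]
force: [-3.2, 2.1, 8.9]
finger_gap: 0.839
gripper_force: 33.6
```

```bash
python3 - <<'E'
from h import *
st((.5056,-.0683,.082))
cv2.imwrite("pics/w2.png",vision.snapshot("wrist")[80:440,60:580,::-1])
E
```

```text
t 3.12 tcp [ 0.5065 -0.0676  0.0857] yaw 1.1001 q [-3.520e-01  6.090e-01  1.839e+00  1.000e-03  6.950e-01  1.180e-01] F [-3.2  2.1  8.9] gap 0.839 g 33.6
shift mm [-1.1 -0.5  3.7]
```

View pics/w2.png

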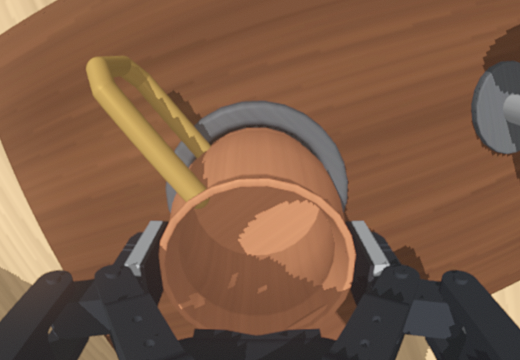

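The pads hold the rim on both sides, at crop (155,250) and (365,250). The handle at (95,70) is turning with the tool and the jug is upright, so I'll continue the turn.

Emit:
drive_tool:
  deltas:
    - [[0,0,0,-0.11],[0,0,0,-0.22],[0,0,0,-0.33],[0,0,0,-0.44],[0,0,0,-0.55]]

```text
t: 3.58
tcp_pos: [0.5055, -0.0674, 0.0858]
tool_rot: [0.678, 0.735, -0.001, -0.002]
force: [-4.6, 2.8, 11.9]
finger_gap: 0.834
gripper_force: 33.8
```

Emit:
drive_tool:
  deltas:
    - [[0,0,0,-0.11],[0,0,0,-0.22],[0,0,0,-0.33],[0,0,0,-0.44],[0,0,0,-0.55]]

```text
t: 4.0
tcp_pos: [0.5045, -0.0676, 0.0858]
tool_rot: [0.453, 0.891, -0.001, -0.003]
force: [-7.6, -0.1, 12.9]
finger_gap: 0.833
gripper_force: 33.9
```

Emit:
drive_tool:
  deltas:
    - [[0,0,0,-0.11],[0,0,0,-0.22],[0,0,0,-0.33],[0,0,0,-0.44],[0,0,0,-0.55]]

```text
t: 4.42
tcp_pos: [0.504, -0.0684, 0.0859]
tool_rot: [0.194, 0.981, -0.001, -0.003]
force: [-9.6, -3.2, 13.9]
finger_gap: 0.835
gripper_force: 34.1
```

Emit:
drive_tool:
  deltas:
    - [[0,0,0,-0.11],[0,0,0,-0.22],[0,0,0,-0.33],[0,0,0,-0.44],[0,0,0,-0.55]]

```text
t: 4.83
tcp_pos: [0.5051, -0.0693, 0.0863]
tool_rot: [-0.08, 0.997, -0.001, -0.002]
force: [-8.7, -4.8, 14.4]
finger_gap: 0.837
gripper_force: 34.1
```

Emit:
drive_tool:
  deltas:
    - [[0,0,0,-0.11],[0,0,0,-0.22],[0,0,0,-0.33],[0,0,0,-0.4],[0,0,0,-0.44]]

```text
t: 5.25
tcp_pos: [0.5058, -0.0694, 0.0866]
tool_rot: [-0.294, 0.956, -0.001, -0.001]
force: [-8.2, -5.6, 15.0]
finger_gap: 0.835
gripper_force: 34.0
```

```bash
python3 - <<'E'
from h import *
st((.5056,-.0683,.082))
m=vision.camera_model("wrist"); np.savez("w3.npz",**m)
cv2.imwrite("pics/w3.png",vision.snapshot("wrist")[80:440,60:580,::-1])
E
```

```text
t 5.25 tcp [ 0.5058 -0.0694  0.0866] yaw -2.5438 q [-0.354  0.607  1.839 -0.004  0.697 -2.519] F [-8.2 -5.6 15. ] gap 0.835 g 34.0
shift mm [-0.5  1.   4.6]
```

View pics/w3.png

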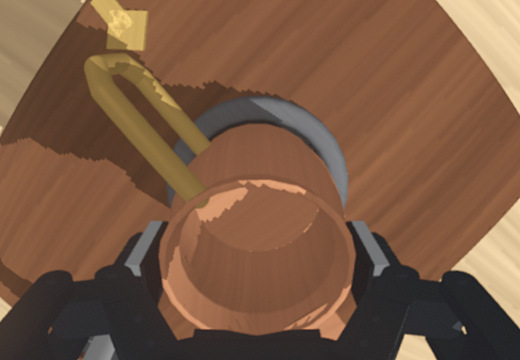

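The handle now points at the arrow: its outer end is at crop (95,70) and the arrow is at (125,30). I'll release, rise and measure the angle.

Emit:
drive_tool:
  deltas:
    - [[0,0,0,0],[0,0,0,0],[0,0,0,0],[0,0,0,0],[0,0,0,0]]
  jaw: 85.4

```text
t: 5.72
tcp_pos: [0.5076, -0.0683, 0.0842]
tool_rot: [-0.292, 0.956, -0.0, 0.0]
force: [0.4, -0.3, -1.4]
finger_gap: 1.002
gripper_force: 0.0
```

Emit:
drive_tool:
  deltas:
    - [[0,0,-15,0],[0,0,-35,0],[0,0,-70,0],[0,0,-110,0],[0,0,-150,0]]

```text
t: 6.13
tcp_pos: [0.5066, -0.0679, 0.2351]
tool_rot: [-0.292, 0.956, 0.001, -0.001]
force: [0.4, -0.8, -0.5]
finger_gap: 1.0
gripper_force: 0.0
```

Emit:
drive_tool:
  deltas:
    - [[-20,0,-10,0],[-40,0,-30,0],[-40,0,-50,0],[-40,0,-50,0]]

```text
t: 6.47
tcp_pos: [0.5436, -0.0459, 0.2882]
tool_rot: [-0.293, 0.956, -0.002, 0.004]
force: [0.4, 0.7, -0.0]
finger_gap: 1.002
gripper_force: 0.0
```

```bash
python3 - <<'E'
from h import *
st()
m=vision.camera_model("wrist"); np.savez("w4.npz",**m)
im=vision.snapshot("wrist")[:,:,::-1]; cv2.imwrite("pics/w4.png",im)
p=proj("wrist",[(.5052,-.068,.114),(.468,-.184,.029)],m); print(p)
x0,y0=(p.min(0)-60).astype(int).clip(0); x1,y1=(p.max(0)+60).astype(int); c=im[y0:y1,x0:x1]
k=min(800/c.shape[1],600/c.shape[0]); print(x0,y0,k); cv2.imwrite("pics/w4c.png",cv2.resize(c,None,fx=k,fy=k,interpolation=cv2.INTER_CUBIC))
E
```

```text
t 6.47 tcp [ 0.5436 -0.0459  0.2882] yaw -2.5468 q [-0.289  0.352  1.569  0.     1.212 -2.455] F [ 0.4  0.7 -0. ] gap 1.002 g 0.0
[[321.73279422 169.2339906 ]
 [250.98296505  75.83926079]]
190 15 2.803738317757009
```

View pics/w4c.png

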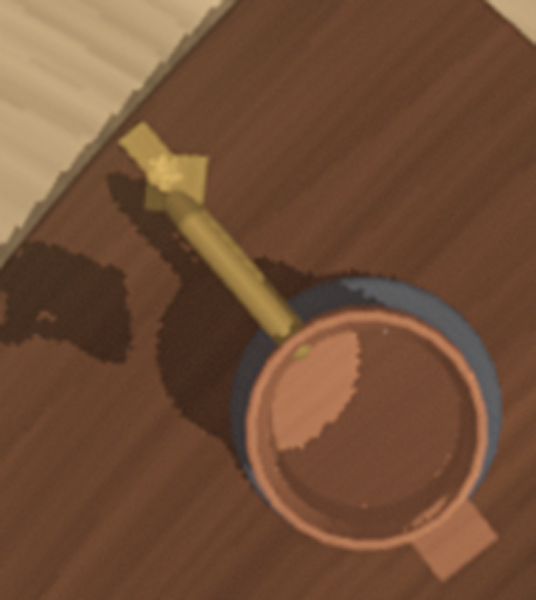

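The handle runs from crop (292,328) to (184,212). Mouth centre is (367,429) and the lip end is (465,555). The arrow tail is at (135,138) and its wings at (208,157) and (147,207).

```bash
python3 - <<'E'
from h import *
m=dict(np.load("w4.npz")); k=2.803738
f=lambda u,v,z:plane(ray("wrist",((u+.5)/k-.5+190,(v+.5)/k-.5+15),m),z)[:2]
an=lambda a,b:np.degrees(np.arctan2(*(b-a)[::-1])).round(2)
mo=f(367,429,.114); out=f(184,212,.106); wall=f(292,328,.107); lip=f(468,552,.112)
tail=f(135,138,.029); w1=f(208,157,.029); w2=f(147,207,.029); wing=(w1+w2)/2
C=np.array((.5052,-.0678))
print(mo,out,wall,lip,tail,wing)
print("handle",an(mo,out),an(wall,out),an(lip,mo),an(lip,out))
print("arrow",an(wing,tail),an(C,tail),an(C,wing),an(mo,tail),an(mo,wing))
E
```

```text
[ 0.50465409 -0.06956131] [ 0.47952205 -0.15468341] [ 0.49188699 -0.10598843] [ 0.51879543 -0.02167052] [ 0.4641981  -0.20412327] [ 0.47034778 -0.17985297]
handle -106.45 -104.25 -106.45 -106.45
arrow -104.22 -106.74 -107.28 -106.73 -107.28
```

```bash
python3 - <<'E'
from h import *
s,yaw=st((.686,-.0192,.29))
m=vision.camera_model("wrist");R=cv2.Rodrigues(m["rvec"])[0]; c=-R.T@m["tvec"]; d=c-s["tcp_pos"]
print("cam off tool", d[0]*np.cos(yaw)+d[1]*np.sin(yaw), d[0]*np.sin(yaw)-d[1]*np.cos(yaw), -d[2], "axis",R[2])
g=lambda u,v:plane(ray("scene",((u+.5)/4-.5+220,(v+.5)/4-.5+195)),.225)
for uv in [(563,202),(415,234),(540,206)]:
    p=g(*uv); v=p[:2]-[.6738,-.0932]; print(p,np.hypot(*v),np.degrees(np.arctan2(v[1],v[0])))
E
```

```text
t 6.52 tcp [ 0.5419 -0.0459  0.286 ] yaw -2.5474 q [-0.29   0.353  1.573 -0.     1.211 -2.455] F [-0.1  0.1 -0.2] gap 1.003 g 0.0
shift mm [-134.3  -58.6   -4. ]
cam off tool 0.07305682664821209 0.0007815294647408322 -0.14306007386813407 axis [ 0.24148199  0.15827822 -0.95741028]
[0.69124561 0.01494012 0.225     ] 0.10953828417355696 80.83576811544273
[ 0.67746206 -0.0747162   0.225     ] 0.018843076691678028 78.79351586344661
[0.68824747 0.00126266 0.225     ] 0.09556109857176597 81.30435768585863
```

Emit:
drive_tool:
  deltas:
    - [[0,0,-5,0.11],[0,0,-10,0.22],[0,0,-20,0.34],[0,0,-25,0.46],[0,0,-25,0.58]]
  jaw: 60

```text
t: 6.93
tcp_pos: [0.5399, -0.0461, 0.3086]
tool_rot: [-0.003, 1.0, 0.0, -0.001]
force: [-0.3, 0.3, -0.4]
finger_gap: 0.702
gripper_force: 0.0
```

Emit:
drive_tool:
  deltas:
    - [[0,0,0,0.12],[0,0,0,0.24],[0,0,0,0.36],[0,0,0,0.48],[0,0,0,0.6]]

```text
t: 7.35
tcp_pos: [0.5391, -0.0459, 0.3072]
tool_rot: [0.292, 0.956, -0.0, -0.002]
force: [-0.4, 0.3, -0.7]
finger_gap: 0.706
gripper_force: 0.0
```

Emit:
drive_tool:
  deltas:
    - [[0,0,0,0.12],[0,0,0,0.24],[0,0,0,0.36],[0,0,0,0.48],[0,0,0,0.6]]

```text
t: 7.77
tcp_pos: [0.5391, -0.0459, 0.3072]
tool_rot: [0.562, 0.827, -0.001, -0.002]
force: [-0.8, 0.1, -0.1]
finger_gap: 0.704
gripper_force: 0.0
```

Emit:
drive_tool:
  deltas:
    - [[0,0,0,0.12],[0,0,0,0.24],[0,0,0,0.36],[0,0,0,0.48],[0,0,0,0.544]]

```text
t: 8.18
tcp_pos: [0.5391, -0.0459, 0.3072]
tool_rot: [0.763, 0.646, -0.001, -0.002]
force: [-0.3, 0.1, 0.0]
finger_gap: 0.701
gripper_force: 0.0
```

```bash
python3 - <<'E'
from h import *
st((.6849,-.0241,.30))
E
```

```text
t 8.18 tcp [ 0.5391 -0.0459  0.3072] yaw 1.4053 q [-0.291  0.332  1.544 -0.     1.27  -0.126] F [-0.3  0.1  0. ] gap 0.701 g 0.0
shift mm [ 45.5 140.2   7.2]
```

Emit:
drive_tool:
  deltas:
    - [[8,24,0,0],[20,60,0,0],[32,98,0,0],[42,130,0,0],[45,140,0,0]]

```text
t: 8.6
tcp_pos: [0.689, -0.0235, 0.3061]
tool_rot: [0.761, 0.648, 0.0, -0.001]
force: [0.1, 0.1, -0.1]
finger_gap: 0.706
gripper_force: 0.0
```

Emit:
drive_tool:
  deltas:
    - [[0,0,5,0],[0,0,10,0]]

```text
t: 8.77
tcp_pos: [0.6847, -0.0238, 0.2965]
tool_rot: [0.761, 0.648, -0.002, -0.002]
force: [-1.1, 0.8, -0.4]
finger_gap: 0.704
gripper_force: 0.0
```

```bash
python3 - <<'E'
from h import *
st((.6849,-.0241,.206))
m=vision.camera_model("wrist"); np.savez("w5.npz",**m)
im=vision.snapshot("wrist")[:,:,::-1]; cv2.imwrite("pics/w5.png",im)
print(proj("wrist",[(.6738,-.0932,.235),(.6849,-.0241,.225),(.6912,.0147,.225)],m))
E
```

```text
t 8.77 tcp [ 0.6847 -0.0238  0.2965] yaw 1.4109 q [-0.197  0.558  1.186 -0.     1.402 -0.037] F [-1.1  0.8 -0.4] gap 0.704 g 0.0
shift mm [-0.2  0.2 90.5]
[[317.29833423 363.72138124]
 [317.35525439 259.24247853]
 [317.4564243  195.42898242]]
```

View pics/w5.png

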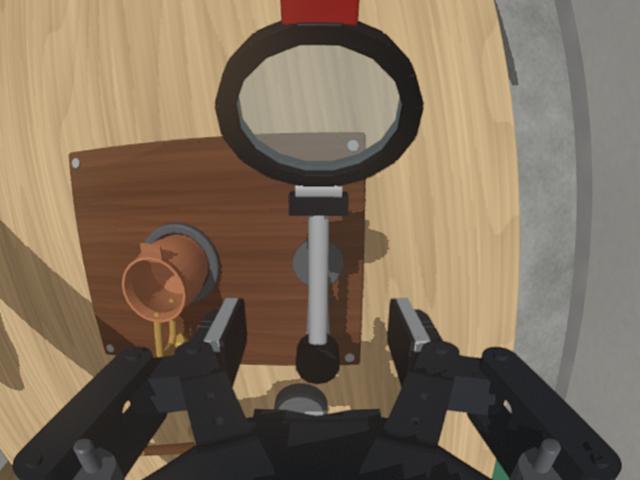

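The rod runs vertically at u≈317, midway between the open fingers, from the cap at (317,358) to the block at (318,203). It is well aligned with the prediction, so I'll descend and grip.

Emit:
drive_tool:
  deltas:
    - [[0,0,20,0],[0,0,45,0],[0,0,70,0],[0,0,87,0],[0,0,90,0]]

```text
t: 9.23
tcp_pos: [0.6812, -0.0236, 0.2048]
tool_rot: [0.762, 0.648, -0.003, -0.004]
force: [-0.0, 0.8, -0.1]
finger_gap: 0.701
gripper_force: 0.0
```

Emit:
drive_tool:
  deltas:
    - [[0,0,0,0],[0,0,0,0],[0,0,0,0],[0,0,0,0],[0,0,0,0]]
  jaw: 6
  force: 25

```text
t: 9.65
tcp_pos: [0.6862, -0.024, 0.2113]
tool_rot: [0.761, 0.648, 0.001, 0.001]
force: [-2.4, 0.3, 4.2]
finger_gap: 0.126
gripper_force: 24.5
```

```bash
python3 - <<'E'
from h import *
s,yaw=st()
C=np.array((.6738,-.0932)); v=s["tcp_pos"][:2]-C; r=np.hypot(*v); b=np.arctan2(v[1],v[0]); B1=np.radians(171.4)
print(r,np.degrees(b),"total",B1-b)
d0=s["tcp_pos"][:2]; c,n=np.cos(yaw),np.sin(yaw)
# chained calls: rows in tool axes at call start, steps of a
def rows(b0,yaw0,angs):
    p0=C+r*np.array((np.cos(b0),np.sin(b0))); c,n=np.cos(yaw0),np.sin(yaw0)
    for a in angs:
        d=C+r*np.array((np.cos(b0+a),np.sin(b0+a)))-p0
        print([round(1e3*(d[0]*c+d[1]*n),1),round(1e3*(d[0]*n-d[1]*c),1),0,round(-a,3)])
rows(b,yaw,[.05,.13,.22,.31,.4]); print(); rows(b,yaw,[.1,.2,.3,.4,.5])
E
```

```text
t 9.65 tcp [ 0.6862 -0.024   0.2113] yaw 1.4104 q [-0.197  0.632  1.286 -0.     1.222 -0.037] F [-2.4  0.3  4.2] gap 0.126 g 24.5
0.07032568943488504 79.81309451051852 total 1.5984930525043206
[np.float64(-0.0), np.float64(-3.5), 0, -0.05]
[np.float64(-0.4), np.float64(-9.1), 0, -0.13]
[np.float64(-1.4), np.float64(-15.4), 0, -0.22]
[np.float64(-3.0), np.float64(-21.5), 0, -0.31]
[np.float64(-5.1), np.float64(-27.5), 0, -0.4]

[np.float64(-0.2), np.float64(-7.0), 0, -0.1]
[np.float64(-1.2), np.float64(-14.0), 0, -0.2]
[np.float64(-2.8), np.float64(-20.8), 0, -0.3]
[np.float64(-5.1), np.float64(-27.5), 0, -0.4]
[np.float64(-8.0), np.float64(-33.9), 0, -0.5]
```

Emit:
drive_tool:
  deltas:
    - [[0,-3.5,0,-0.05],[-0.6,-9.1,0,-0.13],[-1.7,-15.3,0,-0.22],[-3.4,-21.4,0,-0.31],[-5.5,-27.4,0,-0.4]]

```text
t: 10.07
tcp_pos: [0.6585, -0.0244, 0.2112]
tool_rot: [0.616, 0.788, 0.001, 0.001]
force: [-2.0, 1.5, 4.4]
finger_gap: 0.13
gripper_force: 25.9
```

```bash
python3 - <<'E'
from h import *
s,yaw=st(); v=s["tcp_pos"][:2]-[.6738,-.0932]; print(np.hypot(*v),np.degrees(np.arctan2(v[1],v[0])),np.degrees(yaw))
E
```

```text
t 10.07 tcp [ 0.6585 -0.0244  0.2112] yaw 1.8143 q [-2.070e-01  5.940e-01  1.364e+00  1.000e-03  1.181e+00 -4.510e-01] F [-2.   1.5  4.4] gap 0.130 g 25.9
0.07046984071591604 102.52828721437153 103.95314318392843
```

Following well. I'll continue the swing.

Emit:
drive_tool:
  deltas:
    - [[-0.2,-5.6,0,-0.08],[-0.9,-11.2,0,-0.16],[-2,-16.7,0,-0.24],[-3.6,-22.1,0,-0.32],[-5.5,-27.4,0,-0.4]]

```text
t: 10.48
tcp_pos: [0.6324, -0.0358, 0.2112]
tool_rot: [0.447, 0.894, 0.001, 0.0]
force: [-3.0, 2.6, 5.0]
finger_gap: 0.13
gripper_force: 25.9
```

Emit:
drive_tool:
  deltas:
    - [[-0.2,-5.6,0,-0.08],[-0.9,-11.2,0,-0.16],[-2,-16.7,0,-0.24],[-3.6,-22.1,0,-0.32],[-5.5,-27.4,0,-0.4]]

```text
t: 10.9
tcp_pos: [0.6128, -0.0566, 0.2112]
tool_rot: [0.261, 0.965, 0.001, -0.001]
force: [-5.5, 1.5, 7.5]
finger_gap: 0.131
gripper_force: 25.9
```

Emit:
drive_tool:
  deltas:
    - [[-0.2,-5.6,0,-0.08],[-0.9,-11.2,0,-0.16],[-2,-16.7,0,-0.24],[-3.6,-22.1,0,-0.32],[-5,-26.1,0,-0.38]]

```text
t: 11.32
tcp_pos: [0.603, -0.0822, 0.2112]
tool_rot: [0.074, 0.997, 0.0, -0.002]
force: [-6.1, 1.5, 9.0]
finger_gap: 0.13
gripper_force: 25.4
```

```bash
python3 - <<'E'
from h import *
s,yaw=st(); v=s["tcp_pos"][:2]-[.6738,-.0932]; print(np.hypot(*v),np.degrees(np.arctan2(v[1],v[0])),np.degrees(yaw))
for n in("scene","side"): cv2.imwrite(f"pics/{n}2.png",vision.snapshot(n)[:,:,::-1])
E
```

```text
t 11.32 tcp [ 0.603  -0.0822  0.2112] yaw 2.9940 q [-0.319  0.529  1.494 -0.     1.122 -1.742] F [-6.1  1.5  9. ] gap 0.130 g 25.4
0.07164328006124031 171.1702194106607 171.54332258272308
```

Emit:
drive_tool:
  deltas:
    - [[0,0,0,0],[0,0,0,0],[0,0,0,0],[0,0,0,0]]
  jaw: 60

```text
t: 11.75
tcp_pos: [0.6055, -0.0825, 0.2094]
tool_rot: [0.075, 0.997, -0.0, 0.0]
force: [0.1, 0.2, 0.3]
finger_gap: 0.688
gripper_force: 0.0
```

Emit:
drive_tool:
  deltas:
    - [[0,0,-15,0],[0,0,-45,0],[0,0,-85,0],[0,0,-120,0],[0,0,-150,0]]

```text
t: 12.17
tcp_pos: [0.6057, -0.0825, 0.3619]
tool_rot: [0.075, 0.997, -0.0, 0.001]
force: [0.8, -0.0, 0.5]
finger_gap: 0.707
gripper_force: 0.0
```

Emit:
drive_tool:
  deltas:
    - [[0,0,0,0],[0,0,0,0]]
  jaw: 0

```text
t: 12.33
tcp_pos: [0.6063, -0.0827, 0.3617]
tool_rot: [0.075, 0.997, -0.001, 0.003]
force: [-0.1, 1.5, -0.8]
finger_gap: 0.432
gripper_force: 0.0
```

```bash
cat >> h.py <<'E'
def red(n,im,lo=20):
    hsv=cv2.cvtColor(im,cv2.COLOR_RGB2HSV); k=cv2.inRange(hsv,(0,190,70),(5,255,255))|cv2.inRange(hsv,(175,190,70),(180,255,255))
    c,l,s,ce=cv2.connectedComponentsWithStats(k); return [(s[i].tolist(),ce[i].round(1)) for i in range(1,c) if s[i,4]>lo]
E
python3 - <<'E'
from h import *
st((.475,-.0635,.36))
for n in("scene","side","wrist"):
    m=vision.camera_model(n); im=vision.snapshot(n); cv2.imwrite(f"pics/{n}3.png",im[:,:,::-1])
    print(n,red(n,im), proj(n,[(.475,-.0635,.305)],m))
E
```

```text
t 12.33 tcp [ 0.6063 -0.0827  0.3617] yaw 2.9911 q [-0.318  0.392  1.297  0.     1.448 -1.738] F [-0.1  1.5 -0.8] gap 0.432 g 0.0
shift mm [132.7  -0.7   1.7]
scene [([87, 0, 13, 25, 110], array([91.7, 11.7])), ([159, 0, 9, 18, 64], array([162.1,   7.7])), ([281, 176, 12, 13, 106], array([285.9, 181.9]))] [[286.77359663 182.49693287]]
side [([350, 153, 13, 13, 71], array([356.1, 159.4]))] [[355.36747687 157.50140422]]
wrist [([288, 0, 59, 55, 2978], array([317. ,  25.8]))] [[314.34386863  30.6785097 ]]
```

The red tab sits where the geometry predicts in all three views. I'm moving the shut fingers over it to press it down.

Emit:
drive_tool:
  deltas:
    - [[15,0,0,0],[45,0,0,0],[80,0,0,0],[110,0,0,0],[119,0,0,0]]

```text
t: 12.9
tcp_pos: [0.4822, -0.063, 0.3572]
tool_rot: [0.075, 0.997, 0.001, -0.004]
force: [-0.5, 0.8, -0.4]
finger_gap: -0.002
gripper_force: 0.0
```

Emit:
drive_tool:
  deltas:
    - [[0,0,15,0],[0,0,30,0],[0,0,40,0],[0,0,45,0]]

```text
t: 13.23
tcp_pos: [0.4865, -0.0643, 0.3118]
tool_rot: [0.075, 0.997, 0.001, -0.002]
force: [0.5, -0.0, 0.2]
finger_gap: 0.001
gripper_force: 0.0
```

```bash
python3 - <<'E'
from h import *
s,yaw=st((.6738-.202*.989,-.0932+.202*.148,.29)); v=s["tcp_pos"][:2]-[.6738,-.0932]; print(np.hypot(*v),np.degrees(np.arctan2(v[1],v[0])))
E
```

```text
t 13.23 tcp [ 0.4865 -0.0643  0.3118] yaw 2.9906 q [-0.36   0.251  1.651  0.     1.244 -1.78 ] F [ 0.5 -0.   0.2] gap 0.001 g 0.0
shift mm [12.5 -0.8 21.8]
0.18952248335446675 171.24338487400803
```

Emit:
drive_tool:
  deltas:
    - [[6,0,9,0],[12,0,18,0],[18,0,27,0],[23,0,38,0],[28,0,49,0]]

```text
t: 13.65
tcp_pos: [0.4602, -0.0606, 0.2648]
tool_rot: [0.075, 0.997, -0.0, 0.0]
force: [1.7, -0.2, 1.4]
finger_gap: -0.002
gripper_force: 0.8
```

Emit:
drive_tool:
  deltas:
    - [[5,0,8,0],[9,0,15,0],[12,0,19,0],[15,0,22,0],[15,0,22,0]]

```text
t: 14.07
tcp_pos: [0.4441, -0.058, 0.2427]
tool_rot: [0.075, 0.997, 0.0, -0.001]
force: [-0.4, 0.5, -0.3]
finger_gap: 0.001
gripper_force: 0.0
```

```bash
python3 - <<'E'
from h import *
s,yaw=st((.6738-.234*.989,-.0932+.234*.148,.229)); v=s["tcp_pos"][:2]-[.6738,-.0932]; print(np.hypot(*v),np.degrees(np.arctan2(v[1],v[0])))
for n in("scene","side"):
    im=vision.snapshot(n); print(n,red(n,im,8)[-1:],proj(n,[(.6738-.233*.989,-.0932+.233*.148,.229)]))
E
```

```text
t 14.07 tcp [ 0.4441 -0.058   0.2427] yaw 2.9908 q [-0.38   0.274  1.843 -0.     1.027 -1.8  ] F [-0.4  0.5 -0.3] gap 0.001 g 0.0
shift mm [ 1.7 -0.8 13.7]
0.23233497231535172 171.28987856920617
scene [([279, 196, 12, 7, 26], array([283.4, 199.4]))] [[283.89436539 203.07326783]]
side [([359, 180, 15, 8, 65], array([366.3, 184.1]))] [[366.94360447 185.64932156]]
```

Emit:
drive_tool:
  deltas:
    - [[2,0,5,0],[2,0,10,0],[2,0,13,0],[2,0,13.5,0],[2,0,13.5,0]]

```text
t: 14.58
tcp_pos: [0.4426, -0.0578, 0.2294]
tool_rot: [0.075, 0.997, 0.0, -0.001]
force: [0.1, -0.2, -0.5]
finger_gap: 0.0
gripper_force: 0.0
```

```bash
python3 - <<'E'
from h import *
s,yaw=st((.6738-.234*.989,-.0932+.234*.148,.229))
E
```

```text
t 14.58 tcp [ 0.4426 -0.0578  0.2294] yaw 2.9908 q [-0.381  0.291  1.864  0.     0.988 -1.801] F [ 0.1 -0.2 -0.5] gap 0.000 g 0.0
shift mm [ 0.1 -0.8  0.4]
```

Emit:
drive_tool:
  deltas:
    - [[0,0,-15,0],[0,0,-50,0],[0,0,-90,0],[0,0,-130,0],[0,0,-140,0]]

```text
t: 15.0
tcp_pos: [0.4454, -0.0588, 0.3759]
tool_rot: [0.075, 0.997, -0.002, 0.005]
force: [0.3, 0.0, 0.2]
finger_gap: -0.001
gripper_force: 0.0
```

Emit:
drive_tool:
  deltas:
    - [[-20,0,0,0],[-60,0,0,0],[-100,0,0,0],[-120,0,0,0],[-120,0,0,0]]

```text
t: 15.42
tcp_pos: [0.5651, -0.0768, 0.3687]
tool_rot: [0.075, 0.997, -0.0, 0.001]
force: [-0.2, -0.2, -0.2]
finger_gap: -0.002
gripper_force: 0.0
```

```bash
python3 - <<'E'
from h import *
st()
b=np.array((-.989,.148)); ims={}
P=lambda r,z:np.r_[np.array((.6738,-.0932))+r*b,z]
def tabpt(t,s=.118,h=.004): return P(.115+s*np.cos(t)-h*np.sin(t),.225+s*np.sin(t)+h*np.cos(t))
for n in("scene","side","wrist"):
    m=vision.camera_model(n); im=vision.snapshot(n)[:,:,::-1]; cv2.imwrite(f"pics/{n}5.png",im); ims[n]=im
    np.savez(n+"5.npz",**m)
    print(n,red(n,im[:,:,::-1].copy(),8)); print([ (t,proj(n,[tabpt(t)],m)[0].round(1)) for t in(-.05,0,.05)], "lens",proj(n,[P(.17,.225)],m).round(1))
cr=lambda n,x,y,w,h,k:cv2.resize(ims[n][y:y+h,x:x+w],None,fx=k,fy=k,interpolation=cv2.INTER_CUBIC)
top=np.hstack([cr("scene",260,180,80,60,5),cr("side",305,145,80,60,5)])
bot=np.hstack([cr("wrist",120,0,400,300,1),cr("side",230,160,200,150,2)])
cv2.imwrite("pics/f1.png",np.vstack([top,bot]))
E
```

```text
t 15.42 tcp [ 0.5651 -0.0768  0.3687] yaw 2.9910 q [-0.331  0.323  1.385  0.     1.433 -1.751] F [-0.2 -0.2 -0.2] gap -0.002 g 0.0
scene [([88, 0, 12, 25, 111], array([91.7, 11.7])), ([159, 0, 9, 18, 65], array([162. ,   7.8])), ([278, 199, 13, 7, 59], array([284.2, 202.3]))]
[(-0.05, array([284., 205.])), (0, array([283.9, 203.1])), (0.05, array([283.9, 201.2]))] lens [[291.6 216.7]]
side [([359, 183, 16, 9, 105], array([366.7, 187.1]))]
[(-0.05, array([366.9, 187.7])), (0, array([366.9, 185.6])), (0.05, array([366.9, 183.6]))] lens [[342.4 184.2]]
wrist [([298, 57, 39, 42, 588], array([314.4,  73.8])), ([324, 60, 7, 7, 15], array([327.4,  63.4])), ([314, 87, 11, 10, 36], array([318.8,  90.7])), ([310, 89, 4, 8, 12], array([311.1,  92.9])), ([324, 88, 7, 6, 15], array([327.1,  90.1])), ([303, 94, 5, 3, 9], array([304.8,  95.1]))]
[(-0.05, array([315.2,  78.7])), (0, array([315.2,  77.6])), (0.05, array([315.1,  76.8]))] lens [[315.4 159.4]]
```

View pics/f1.png

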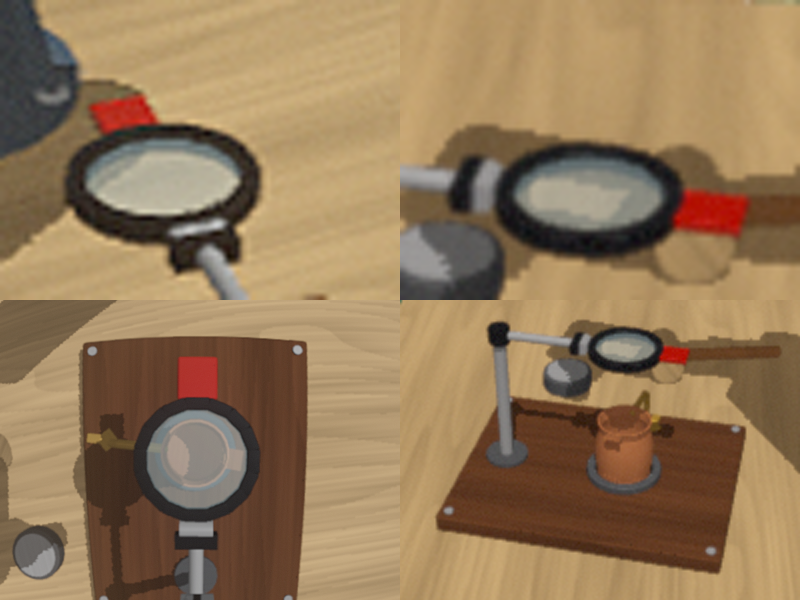

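The composite shows the lens ring level in both fixed views, with scene centre ≈(292,216) against a predicted (291.6,216.7) and side ≈(342.5,184.3) against (342.4,184.2). In the wrist view the lens is concentric over the jug, the handle points at the arrow, and the bystanders are undisturbed. I'm handing the job in.

Emit:
drive_tool:
  deltas:
    - [[0,0,-10,0],[0,0,-20,0],[0,0,-20,0],[0,0,-20,0]]

```text
t: 15.9
tcp_pos: [0.5616, -0.076, 0.3918]
tool_rot: [0.075, 0.997, -0.0, 0.002]
force: [-0.2, 0.8, -0.3]
finger_gap: 0.0
gripper_force: 0.0
```

```bash
python3 -c "
from station import manip
print(manip.sign_off())"
```

```text
the job is handed in; nothing more can be done
None
```

The job is handed in at about 16 s: by my camera measurements the jug's handle points at the brass arrow to within about 1°, the lens sits within about 2 mm of centre over the jug and level to within about 0.03 rad, and the mallet, tin and box were never touched; the sign-off returned no verdict.

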